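Load the warming drawer and set its dial

ROBOT

A 7-joint arm with a two-finger parallel gripper is mounted at the origin on the work surface. World frame = base frame: x ahead of the robot, y to its left, z up, the work surface at z = 0. Lengths are in m, angles in rad, forces in N, time in s.
With the tool pointing down it reaches from about 0.425 to 0.95 m from the base axis. Payload 4.7 kg.
Tool frame: the origin (TCP) lies between the finger pads; the fingertips stand 22 mm ahead of it and the grasp point (between the pads) lies 3 mm ahead of it; z points along the fingers, y is the line along which they close (so a half turn about z gives the same grasp; the last joint's range is limited). The gripper opens to 85 mm and grips with 20 to 120 N. Pads are 22 mm wide; open, the fingers measure 114 mm over their backs; the gripper's body (76 mm by 85 mm) begins 54 mm behind the grasp point. The pads swing forward as they close: fully open they stand 13 mm farther back than shut.
Start: joints at [-1.271, 0.469, -0.049, 1.532, 0.024, 1.141, -0.082], TCP at [0.218, 0.639, 0.253] pointing down, gripper open.
Joint ranges: [-2.59, 2.59], [-0.33, 1.99], [-1.39, 1.29], [0.1, 2.45], [-1.04, 4.18], [0.21, 1.99], [-2.66, 2.66]. Speed limits (rad/s): [2.57, 2.57, 3.14, 3.14, 3.14, 3.14, 3.14].

INTERFACE

Orientations are given as a unit quaternion [w, x, y, z].
In Python, from rig import bot, imaging, order gives the robot as it stands. The module is installed in compiled form; this text tells all that it offers.
- The arm moves only by the shell command python3 -m creep 'ROWS' [OPENING] [FORCE]. ROWS is JSON, a list of rows, each an object with "linear": the shift along the tool's x, y, z scaled (see below), a list of three; "dr": the turn, a rotation vector about the tool's x, y, z scaled (see below), a list of three. In form: [{"linear": [dx, dy, dz], "dr": [ax, ay, az]}, ...]. A call has 1 to 20 rows; each row is the pose to reach, as a shift and turn from the pose commanded when the call began, along the tool's axes at that moment; what a row does not reach only later rows make up. The controller multiplies each number of a shift by 60 cm and each number of a turn by 120 degrees. A row lasts 1/8 s, in which the tool goes at most 62.5 mm and 10.7 degrees, less where a joint would pass 70% of its speed; a pose out of reach is approached as far as the arm can. A call with a number of a shift or a turn outside -1 to 1 is refused whole. A call with a gripper value outside its range is refused whole. OPENING is the opening, from -1 (shut) to 1 (fully open), set as the call begins (- or left out, the last holds). The fingers move at their own pace and stop on an object; FORCE is the grip in N (left out, the last holds). Time passes only in rows, so rows that repeat a pose let the fingers close. It gives the time, the measured TCP pose, the force, the opening and the grip force at its end, in the units of the state.
- bot.sense(): the state, without advancing time (a new reading comes with each control period).
- imaging.snapshot(name): name is "scene" or "top" or "wrist"; returns a dict with "image" (400x640x3 uint8, red, green, blue), "z_map" (400x640 float32, m along the optical axis (not along the pixel's ray), 0 where there is no reading), "K" (3x3 intrinsics, pixels), "origin" and "orientation" of the camera in the world. Camera axes: x right, y down, z forward; pixel columns grow to the right and rows downward; lengths in m; the calibration is good to about 2 mm. The wrist camera is an equidistant fisheye: a pixel r from the principal point sees the ray r / f radians off the axis. A picture is of the moment at which its call begins.
- order.job_done(): hands the job in; it is judged then, once.
The state is a dict: "time_s": time; "joints": joint angles; "joint_velocities": joint speeds; "tau": joint torques, N m; "eef_pos": TCP position; "eef_rot": TCP orientation; "force": force on the tool from outside, world axes, zero at the start; "wrist_torque": the same for the moment, N m; "width": finger opening in m; "grasp_force": force on a finger pad.
Only numpy, scipy, OpenCV 4.12 (cv2) and the standard library are available. Lean on these libraries where they do the work, as an engineer would, in place of code of your own. Each camera call takes 0.05 s, during which the arm holds its last target. There are 200 camera calls.

TASK

Pull open the drawer of the warming cabinet, stand the small capped jar upright on the drawer's floor, let go of it and push the drawer fully shut. Only then turn the dial on the sloping control box until its white line points at the little white tab beside its scale. Keep the jar upright throughout, and leave the tab, the beaker and the bottle as they are.

Things in the scene. Friction and masses are not known exactly. Their poses are not given: they have to be found in the camera images.
- cabinet: Warming cabinet, a cream box fixed on the bench, 260 deep (x) x 220 wide (y) x 105 mm high, with one drawer in its front. Origin on the bench under the middle of its front edge; x points from the front into the cabinet, y to the left, z up. It may stand left or right of the control box.
- drawer (a joint): How far the drawer is pulled out, m: 0 = fully shut, stop at 0.17. It slides along the cabinet's -x. It may start slightly ajar. Friction about 1.2 N.
- drawer_handle (a point): Centre of the drawer's horizontal steel bar handle: 11 mm round bar, 110 mm long along y, axis 35 mm in front of the drawer's front panel (29 mm free behind the bar), 76 mm above the bench, 29 mm below the cabinet's top. Two thin posts hold it 47 mm either side of the centre. Axes as the cabinet.
- drawer_floor (a point): Centre of the drawer's inner floor, 17 mm above the bench, 164.5 mm behind (+x of) the handle bar and, when shut, 129.5 mm behind the cabinet's front edge; axes as the cabinet. Floor 217 (x) by 182 mm (y); side and back walls stand 34 mm above it; the front panel is 218 mm wide, its top 101 mm above the bench. Clear height under the cabinet's roof: 78 mm.
- jar: The sample: small capped amber glass jar, round, 48 mm in diameter, 60 mm high, with a white cap. Origin at the centre of its underside, z up. About 0.15 kg. It stands on the bench in front of the control box, beside the beaker. A light tube rack, not part of the job, stands behind the control box.
- controller: Control box: a cream wedge fixed on the bench, 135 deep x 170 wide x 125 mm high; its upper front is a black panel that slopes 35 degrees (faces up and towards the robot; low edge 45 mm high at the front, top edge 125 mm high). Origin on the bench under the middle of its front edge; x points from front to back, y left, z up.
- dial_grip (a point): Point to grip on the dial's axis, 33 mm above the middle of the panel. z points out of the panel (35 degrees from vertical, towards the robot); turns with the dial: x runs along the grip bar, -x to the white line. The dial is black: a 60 mm round skirt 8 mm high with an upright bar 54 mm long, 14 mm thick, its top 8 mm above this point, free down to the skirt 22 mm below it.
- dial (a joint): Angle of the dial, rad, growing as it is turned clockwise (seen facing the panel). 0 points to seven o'clock on the panel; range 0 to 4.71. Scale marks every 15 degrees. Friction about 0.05 N m.
- marker (a joint): Angle of the tab on the scale, counted just as the dial's: the dial points at the tab when both values are equal. The tab is stiff and must stay where it is.
- dial_pointer (a point): Point on the line in which the dial's white line points, 47 mm from the dial's axis, 7 mm above the panel; it turns with the dial.
- marker_tip (a point): Tip of the tab: a small white triangle 15 mm long, 10 mm wide, 6 mm high just outside the scale disc, pointing at the axis; 47 mm from the dial's axis, 7 mm above the panel. dial_pointer coincides with it when the dial is set.
- beaker: Bystander: empty open glass beaker, 62 mm wide, 75 mm high; origin at the centre of its underside. It stands beside the jar, left or right.
- bottle: Bystander: white plastic bottle, 50 mm in diameter, 120 mm high, standing on the cabinet's top; origin at the centre of its underside.
Things that resemble listed ones, but are neither listed nor needed, are in the scene too. What is shaped like the controller but blue is not meant. What is shaped like the jar but green is not meant.

How it is judged:
By the outcome, as a careful person would: the job done as asked, in the order asked, and still so for the second after the job is handed in, with the robot touching nothing.
It also fails if it takes over 72 s, if anything falls off the work surface, if the arm or the gripper's body presses on something with over 40 N, if the wrist force passes 120 N, or if a joint passes its speed limit or range.

## Working session

There is one attempt and no reset: what is moved stays moved. The work goes in short steps, Python scripts to look and compute and a shell command to move; the robot and the scene stay as the last step left them, time stands still between calls to the robot, and variables do not carry over. Pictures are saved under pics/ and viewed, at most 10 in all, crops included, and the job is handed in when it is done.

```bash
mkdir -p pics; cat > h.py <<'E'
import numpy as np, cv2
from scipy.spatial.transform import Rotation as R
from rig import bot, imaging, order
def rot(q): return R.from_quat([q[1],q[2],q[3],q[0]])
def camR(s):
    o=np.array(s["orientation"],float)
    return o if o.shape==(3,3) else rot(o).as_matrix()
def cloud(s):
    z=s["z_map"];K=s["K"];v,u=np.mgrid[:z.shape[0],:z.shape[1]]
    P=np.stack([(u-K[0][2])/K[0][0]*z,(v-K[1][2])/K[1][1]*z,z],-1)
    return P@camR(s).T+np.array(s["origin"])
def save(s,n): cv2.imwrite("pics/"+n,s["image"][...,::-1])
def pr(*a): np.set_printoptions(precision=4,suppress=True); print(*a)
E
python3 - <<'E'
from h import *
st=bot.sense(); pr({k:np.round(v,4) for k,v in st.items()})
for n in("scene","top"):
    s=imaging.snapshot(n); save(s,n+"0.png"); np.save(n+"0.npy",s,allow_pickle=True); pr(n,s["K"],s["origin"],s["orientation"])
E
```

```text
{'time_s': np.float64(0.0), 'joints': array([-1.2709,  0.4694, -0.0486,  1.5337,  0.0241,  1.141 , -0.0823]), 'joint_velocities': array([-0.0016, -0.0003,  0.0003,  0.0013,  0.0008,  0.0006,  0.001 ]), 'tau': array([ -0.0001, -51.031 ,  -0.0465, -23.7718,   0.0107,   0.0076,
         0.    ]), 'eef_pos': array([0.2178, 0.6383, 0.2523]), 'eef_rot': array([-0.0001,  0.1636,  0.9865, -0.001 ]), 'force': array([-0.8474, -0.6966, -0.1891]), 'wrist_torque': array([ 0.0249, -0.0189,  0.0376]), 'grasp_force': np.float64(0.0), 'width': np.float64(0.0853)}
scene [[397.9074   0.     312.908 ]
 [  0.     397.9074 200.3852]
 [  0.       0.       1.    ]] [ 1.0255 -0.332   0.9552] [-0.2805  0.8694  0.3884 -0.1203]
top [[383.6274   0.     315.6072]
 [  0.     383.6274 199.3848]
 [  0.       0.       1.    ]] [0.534  0.1007 1.1262] [ 0.0231 -0.6987  0.7146 -0.0261]
```

View pics/scene0.png

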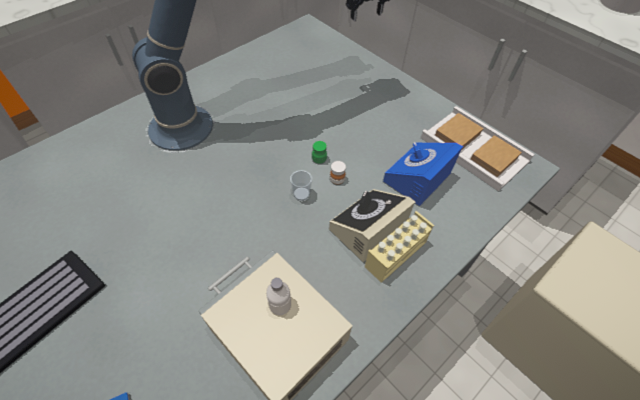

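View pics/top0.png

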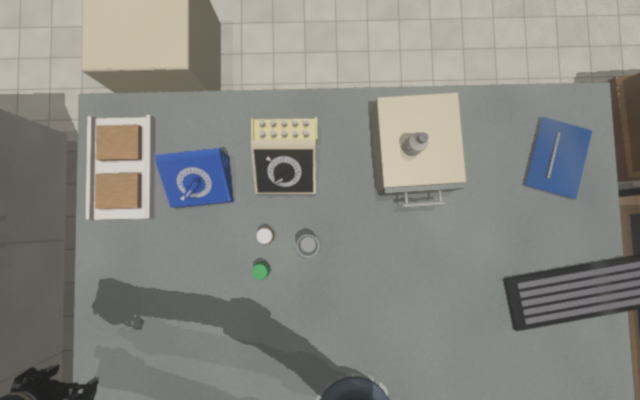

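The scene view shows the cream cabinet at (277,325) with its handle at (231,275), jar at (338,172), green decoy at (319,152), beaker at (301,186), control box at (375,215) and rack behind it. The top view shows the cabinet at (420,142), handle (422,199), jar cap (264,235), beaker (307,244) and dial (284,172); the white tab seems to be at the upper left, about (268,160).

```bash
cat > m.py <<'E'
from h import *
S={n:np.load(n+"0.npy",allow_pickle=True).item() for n in("top","scene")}
for n,s in S.items():
    P=cloud(s); im=s["image"].astype(int); x,y,z=P[...,0],P[...,1],P[...,2]
    pr(n,"bench z",np.median(z[(abs(z)<.03)&(x>.3)&(x<.9)]))
    m=(abs(z-.105)<.008)&(y<0)&(y>-.5)&(x>.4)&(x<.95)
    m=cv2.morphologyEx(m.astype(np.uint8),cv2.MORPH_OPEN,np.ones((5,5)))>0
    r=cv2.minAreaRect(P[m][:,:2].astype(np.float32)*1000); pr("cab",r,cv2.boxPoints(r).tolist(),np.median(z[m]))
    # handle: points at z ~ .08 front of cabinet
    b=cv2.boxPoints(r)/1000
    m=(z>.06)&(z<.095)&(x<b[:,0].min()+.0)&(y<-.0)&(y>-.5)&(x>.4)
    if m.sum()>5: pr("handle pts",m.sum(),P[m].mean(0),P[m].min(0),P[m].max(0))
    # jar cap white
    mx,mn=im.max(-1),im.min(-1)
    for nm,mm in(("cap",(z>.045)&(z<.075)&(mn>130)&(mx-mn<60)&(x>.4)&(x<.65)&(y>.1)&(y<.35)),
                 ("green",(im[...,1]>im[...,0]+40)&(x>.3)&(x<.65)&(y>.0)&(y<.4)&(z>.05)),
                 ("beaker",(z>.06)&(z<.09)&(x>.4)&(x<.58)&(y>.05)&(y<.2))):
        if mm.sum()>4:
            c,rad=cv2.minEnclosingCircle(P[mm][:,:2].astype(np.float32)); pr(nm,mm.sum(),c,rad,np.median(z[mm]))
    m=(z>.05)&(z<.118)&(mx<60)&(y>.05)&(y<.3)&(x>.5)&(x<.85)
    Q=P[m]; c=Q.mean(0); 
    for _ in range(5):
        u_,_,vt=np.linalg.svd(Q-c,full_matrices=False); nn=vt[2]*np.sign(vt[2][2]); d=(P[m]-c)@nn; Q=P[m][abs(d-np.median(d))<.006]; c=Q.mean(0)
    pr("panel",len(Q),c,"n",nn,"tilt",np.degrees(np.arccos(nn[2])),"yaw",np.degrees(np.arctan2(-nn[1],-nn[0])))
    m=(abs((P-c)@nn)<.012)&(x>.45)&(x<.9)&(y>.0)&(y<.35)&(z>.045)&(z<.13)&(mx<300)
    m=cv2.morphologyEx(m.astype(np.uint8),cv2.MORPH_OPEN,np.ones((3,3)))>0
    r=cv2.minAreaRect(P[m][:,:2].astype(np.float32)*1000); pr("panelrect",r)
    u,v=(240,130) if n=="top" else (320,175)
    cv2.imwrite(f"pics/crop_{n}.png",cv2.resize(s["image"][v:v+80,u:u+100,::-1],None,fx=4,fy=4,interpolation=cv2.INTER_CUBIC))
a=[cv2.imread(f"pics/crop_{n}.png") for n in S]; cv2.imwrite("pics/crops.png",np.hstack(a))
E
python3 m.py
```

```text
top bench z 0.0013129637473762168
cab ((753.8906860351562, -191.9503173828125), (261.5386047363281, 221.51316833496094), 2.557999849319458) [[618.30859375, -87.14042663574219], [628.19482421875, -308.432861328125], [889.4727783203125, -296.76019287109375], [879.5865478515625, -75.4677734375]] 0.1057181188161026
handle pts 225 [ 0.5925 -0.1978  0.0809] [ 0.5807 -0.2584  0.0748] [ 0.6171 -0.1398  0.0888]
cap 264 (0.5541144013404846, 0.18360482156276703) 0.12504810094833374 0.0606430776982515
green 193 (0.41357722878456116, 0.25506681203842163) 0.021191418170928955 0.060913327164722864
beaker 110 (0.48205137252807617, 0.12137964367866516) 0.030734043568372726 0.07488620396505796
panel 343 [0.6548 0.2022 0.0657] n [-0.6717  0.0339  0.74  ] tilt 42.26609356503469 yaw -2.8906367014128493
panelrect ((680.3080444335938, 223.0289306640625), (255.07362365722656, 100.99185943603516), 88.7301025390625)
scene bench z -0.000444524071971486
cab ((753.697509765625, -193.20135498046875), (260.81536865234375, 220.283447265625), 2.3716349601745605) [[618.84375, -88.55037689208984], [627.9593505859375, -308.6451110839844], [888.55126953125, -297.8523254394531], [879.4356689453125, -77.75759887695312]] 0.10397843529878564
handle pts 280 [ 0.5926 -0.2013  0.079 ] [ 0.5803 -0.2599  0.0727] [ 0.6161 -0.1401  0.0853]
cap 316 (0.5518181324005127, 0.18341879546642303) 0.12481608241796494 0.059819572465432125
green 245 (0.5206097364425659, 0.3141384422779083) 0.1437292993068695 0.059722903128215266
beaker 175 (0.4820179045200348, 0.12105357646942139) 0.032613519579172134 0.0701033284238557
panel 495 [0.6855 0.1758 0.0859] n [-0.574   0.0104  0.8188] tilt 35.03530801055389 yaw -1.0420065701357515
panelrect ((694.3171997070312, 219.64755249023438), (140.78057861328125, 262.47894287109375), 2.6981923580169678)
```

```bash
ls pics
```

```text
crop_scene.png
crop_top.png
crops.png
scene0.png
top0.png
```

View pics/crops.png

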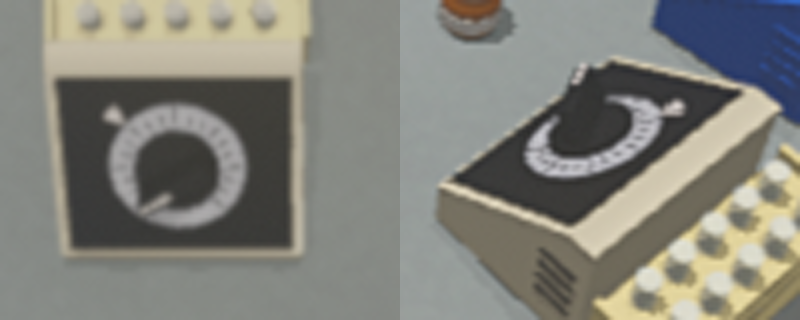

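The crop shows the tab at top pixel (268.3,158.8), at about ten to half past ten, and the dial's white line at (278.7,181), at about seven o'clock. Next I refine the jar, handle and panel measurements.

```bash
cat > m2.py <<'E'
from h import *
S={n:np.load(n+"0.npy",allow_pickle=True).item() for n in("top","scene")}
t=np.radians(2.45); ex=np.array([np.cos(t),np.sin(t)]); ey=np.array([-ex[1],ex[0]])
O=np.array([.6233,-.1985])
for n,s in S.items():
    P=cloud(s); im=s["image"].astype(int); x,y,z=P[...,0],P[...,1],P[...,2]; mx,mn=im.max(-1),im.min(-1)
    a=(P[...,:2]-O)@ex; b=(P[...,:2]-O)@ey
    m=(z>.06)&(z<.095)&(a<-.02)&(a>-.2)&(abs(b)<.1)
    pr(n,"bar a pct",np.percentile(a[m],[3,25,50,75,97]),"b",np.percentile(b[m],[2,98]), "z",np.percentile(z[m],[50,97]))
    m=(z>.05)&(z<.07)&(np.hypot(x-.5,y-.235)<.05)&(mn>110)
    if m.sum()>4: c,r=cv2.minEnclosingCircle(P[m][:,:2].astype(np.float32)); pr("cap",m.sum(),c,r,P[m].mean(0))
    # panel plane: black region near
    m=(z>.045)&(z<.125)&(mx<75)&(abs(x-.68)<.09)&(abs(y-.18)<.09); Q=P[m]; c=np.array([.685,.176,.0855]); nn=np.array([-.5736,0,.8192])
    for k in range(8):
        d=(P[m]-c)@nn; Q=P[m][abs(d)<(.008 if k<4 else .003)]; c=Q.mean(0); vt=np.linalg.svd(Q-c,full_matrices=False)[2]; nn=vt[2]*np.sign(vt[2][2])
    pr("plane",len(Q),c,nn,np.degrees(np.arccos(nn[2])), "x at z=.085 mid", c[0]+(.085-c[2])*1/np.tan(np.radians(35)))
    # controller footprint: z band pts of cream walls+panel in plane, extents in y
    m=(abs((P-c)@nn)<.004)&(abs(x-.68)<.09)&(abs(y-.18)<.12)
    r=cv2.minAreaRect(P[m][:,:2].astype(np.float32)*1000); pr("rect",r)
    # white annulus by ray onto plane
    w=(mn>120)&(abs((P-c)@nn)<.02)&(abs(x-.685)<.06)&(abs(y-.18)<.07)
    v,u=np.nonzero(w); K=s["K"]; ray=np.stack([(u-K[0][2])/K[0][0],(v-K[1][2])/K[1][1],np.ones(len(u))],-1)@camR(s).T; o=np.array(s["origin"])
    X=o+ray*(((c-o)@nn)/(ray@nn))[:,None]
    f2=np.array([-nn[1],nn[0],0]); f2=-f2/np.linalg.norm(f2)*np.sign(f2[1])*-1; f1=np.cross(f2,nn)
    if f2[1]<0:f2=-f2;f1=-f1
    if f1[0]<0:f1=-f1
    q=np.stack([(X-c)@f1,(X-c)@f2],-1)
    lab=cv2.connectedComponentsWithStats(w.astype(np.uint8))
    pr("comps",[(lab[2][i].tolist()) for i in range(1,lab[0]) if lab[2][i][4]>3])
    (e0,e1),er=cv2.minEnclosingCircle(q.astype(np.float32)); pr("white extents",q.min(0),q.max(0),"enc",e0,e1,er)
    np.savez("pan_"+n,q=q,c=c,f1=f1,f2=f2,nn=nn,u=u,v=v)
E
python3 m2.py
```

```text
top bar a pct [-0.0399 -0.0372 -0.0344 -0.0312 -0.0234] b [-0.0552  0.0575] z [0.0811 0.0854]
cap 196 (0.511281430721283, 0.24115623533725739) 0.021595686674118042 [0.5113 0.2409 0.0606]
plane 1208 [0.6895 0.1791 0.0896] [-0.5739  0.01    0.8189] 35.02711915682681 x at z=.085 mid 0.6828993301363537
rect ((690.220458984375, 180.51263427734375), (170.41363525390625, 122.80865478515625), 88.77530670166016)
comps [[256, 147, 54, 2, 94], [266, 156, 35, 31, 433], [261, 193, 50, 1, 50]]
white extents [-0.074  -0.0694] [0.0666 0.0716] enc -0.00463078310713172 0.0006560885231010616 0.09870466589927673
scene bar a pct [-0.0393 -0.0353 -0.0326 -0.0303 -0.0227] b [-0.0568  0.0554] z [0.0793 0.0829]
cap 147 (0.5114879608154297, 0.23909680545330048) 0.022924156859517097 [0.513  0.238  0.0592]
plane 722 [0.6932 0.1712 0.0912] [-0.574   0.0104  0.8188] 35.03832659993681 x at z=.085 mid 0.6843113139310678
rect ((689.0668334960938, 179.27981567382812), (174.34083557128906, 122.60626983642578), 89.27989959716797)
comps [[347, 199, 13, 10, 13], [351, 199, 40, 20, 254], [367, 200, 38, 31, 72], [334, 215, 4, 3, 4]]
white extents [-0.0786 -0.0622] [0.0661 0.0749] enc -0.005618785973638296 0.005378047935664654 0.09679675102233887
```

```bash
cat > g.py <<'E'
# python3 g.py x,y,z[,yawdeg of tool y] ...  -> row numbers, tool pointing down
import sys
from h import *
st=bot.sense(); p0=np.array(st["eef_pos"]); R0=rot(st["eef_rot"])
for a in sys.argv[1:]:
    v=[float(k) for k in a.split(",")]
    if len(v)>3:
        t=np.radians(v[3]); Rt=R.from_matrix(np.array([[-np.sin(t),np.cos(t),0],[np.cos(t),np.sin(t),0],[0,0,-1]])) ; Rt=R.from_matrix(np.array([[-np.sin(t),np.cos(t),0],[np.cos(t),np.sin(t),0],[0,0,-1]]).T.T)
    else: Rt=R0
    pr(a,"lin",np.round(R0.inv().apply(np.array(v[:3])-p0)/.6,4).tolist(),"dr",np.round(np.degrees((R0.inv()*Rt).as_rotvec())/120,4).tolist())
E
sed -i 's/ ; Rt=R.from_matrix(np.array.*$//' g.py
python3 g.py .588,-.2,.2,2.45 .588,-.2,.16,2.45
```

```text
.588,-.2,.2,2.45 lin [-1.0351, -1.1232, 0.0894] dr [-0.0007, 0.0005, 0.5726]
.588,-.2,.16,2.45 lin [-1.0351, -1.123, 0.156] dr [-0.0007, 0.0005, 0.5726]
```

```bash
python3 -m creep '[{"linear":[-0.69,-0.75,0.05],"dr":[0,0,0.57]},{"linear":[-0.69,-0.75,0.05],"dr":[0,0,0.57]},{"linear":[-0.69,-0.75,0.05],"dr":[0,0,0.57]},{"linear":[-0.69,-0.75,0.05],"dr":[0,0,0.57]},{"linear":[-0.69,-0.75,0.05],"dr":[0,0,0.57]},{"linear":[-0.69,-0.75,0.05],"dr":[0,0,0.57]},{"linear":[-0.69,-0.75,0.05],"dr":[0,0,0.57]},{"linear":[-0.69,-0.75,0.05],"dr":[0,0,0.57]},{"linear":[-0.69,-0.75,0.05],"dr":[0,0,0.57]},{"linear":[-0.69,-0.75,0.05],"dr":[0,0,0.57]}]' -0.3 40
python3 g.py .588,-.2,.16,2.45
```

```text
time_s: 1.35
eef_pos: [0.4648, 0.0767, 0.2232]
eef_rot: [0.0, 0.69, 0.723, 0.0]
force: [0.1, 1.0, 0.1]
width: 0.0297
grasp_force: 0.0
.588,-.2,.16,2.45 lin [-0.4703, 0.1836, 0.1053] dr [0.0001, -0.0, 0.0018]
```

```bash
python3 -m creep '[{"linear":[-0.47,0.184,0.105],"dr":[0,0,0.002]},{"linear":[-0.47,0.184,0.105],"dr":[0,0,0.002]},{"linear":[-0.47,0.184,0.105],"dr":[0,0,0.002]},{"linear":[-0.47,0.184,0.105],"dr":[0,0,0.002]},{"linear":[-0.47,0.184,0.105],"dr":[0,0,0.002]},{"linear":[-0.47,0.184,0.105],"dr":[0,0,0.002]},{"linear":[-0.47,0.184,0.105],"dr":[0,0,0.002]}]'
python3 g.py .588,-.2,.079,2.45; python3 - <<'E'
from h import *
s=imaging.snapshot("wrist"); save(s,"w1.png")
E
```

```text
time_s: 2.22
eef_pos: [0.5878, -0.1964, 0.1596]
eef_rot: [-0.001, 0.691, 0.723, -0.0]
force: [0.5, -0.0, -0.2]
width: 0.03
grasp_force: 0.0
.588,-.2,.079,2.45 lin [-0.0062, 0.0002, 0.1343] dr [-0.0007, -0.0005, 0.0006]
```

View pics/w1.png

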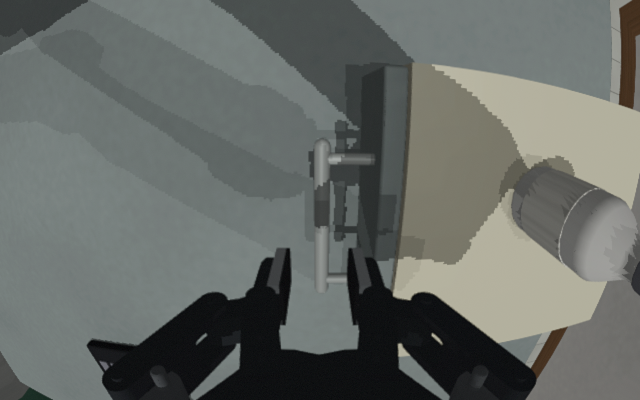

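The wrist view shows the bar (u≈321, v 140–290) centred between the fingertips (u 285 and 352), and the gap behind it is clear. I descend and close on it.

```bash
python3 -m creep '[{"linear":[-0.006,0,0.05],"dr":[0,0,0]},{"linear":[-0.006,0,0.1],"dr":[0,0,0]},{"linear":[-0.006,0,0.134],"dr":[0,0,0]},{"linear":[-0.006,0,0.134],"dr":[0,0,0]}]' && python3 -m creep '[{"linear":[0,0,0],"dr":[0,0,0]},{"linear":[0,0,0],"dr":[0,0,0]},{"linear":[0,0,0],"dr":[0,0,0]},{"linear":[0,0,0],"dr":[0,0,0]}]' -1 40
python3 g.py .4232,-.2070,.079,2.45
```

```text
time_s: 2.78
eef_pos: [0.589, -0.1982, 0.0806]
eef_rot: [-0.001, 0.69, 0.723, 0.001]
force: [-1.0, 2.2, 3.9]
width: 0.03
grasp_force: 1.7
time_s: 3.28
eef_pos: [0.5891, -0.1994, 0.0804]
eef_rot: [-0.0, 0.691, 0.723, 0.001]
force: [0.8, 4.9, 6.2]
width: 0.0092
grasp_force: 39.2
.4232,-.2070,.079,2.45 lin [-0.0002, -0.2768, 0.0021] dr [0.0005, -0.0008, 0.001]
```

```bash
python3 -m creep '[{"linear":[0,-0.025,0],"dr":[0,0,0]},{"linear":[0,-0.05,0],"dr":[0,0,0]},{"linear":[0,-0.075,0],"dr":[0,0,0]},{"linear":[0,-0.1,0],"dr":[0,0,0]},{"linear":[0,-0.125,0],"dr":[0,0,0]},{"linear":[0,-0.15,0],"dr":[0,0,0]},{"linear":[0,-0.175,0],"dr":[0,0,0]},{"linear":[0,-0.2,0],"dr":[0,0,0]},{"linear":[0,-0.225,0],"dr":[0,0,0]},{"linear":[0,-0.25,0],"dr":[0,0,0]},{"linear":[0,-0.272,0],"dr":[0,0,0]},{"linear":[0,-0.272,0],"dr":[0,0,0]}]'
python3 -m creep '[{"linear":[0,0,0],"dr":[0,0,0]},{"linear":[0,0,0],"dr":[0,0,0]},{"linear":[0,0,0],"dr":[0,0,0]}]' -0.3
python3 g.py .425,-.207,.2,2.45 .45,.1,.2,70 .5115,.24,.13,87
```

```text
time_s: 4.78
eef_pos: [0.4237, -0.2062, 0.0803]
eef_rot: [-0.002, 0.691, 0.722, 0.001]
force: [-1.5, 6.6, 10.9]
width: 0.0094
grasp_force: 40.5
time_s: 5.15
eef_pos: [0.4248, -0.2081, 0.0796]
eef_rot: [-0.0, 0.692, 0.722, -0.0]
force: [-1.5, -0.3, 1.7]
width: 0.0298
grasp_force: 0.7
.425,-.207,.2,2.45 lin [0.0018, 0.0002, -0.2007] dr [-0.0005, 0.0, 0.0004]
.45,.1,.2,70 lin [0.5112, 0.0641, -0.2008] dr [-0.0005, -0.0003, -0.5626]
.5115,.24,.13,87 lin [0.7399, 0.1768, -0.0843] dr [-0.0005, -0.0004, -0.7042]
```

```bash
python3 -m creep '[{"linear":[0,0,-0.07],"dr":[0,0,0]},{"linear":[0,0,-0.14],"dr":[0,0,0]},{"linear":[0,0,-0.2],"dr":[0,0,0]},{"linear":[0.06,0.02,-0.2],"dr":[0,0,-0.06]},{"linear":[0.14,0.05,-0.2],"dr":[0,0,-0.14]},{"linear":[0.22,0.08,-0.2],"dr":[0,0,-0.22]},{"linear":[0.3,0.1,-0.2],"dr":[0,0,-0.3]},{"linear":[0.38,0.1,-0.2],"dr":[0,0,-0.38]},{"linear":[0.46,0.1,-0.2],"dr":[0,0,-0.46]},{"linear":[0.54,0.1,-0.2],"dr":[0,0,-0.54]},{"linear":[0.62,0.13,-0.2],"dr":[0,0,-0.62]},{"linear":[0.7,0.16,-0.15],"dr":[0,0,-0.7]},{"linear":[0.74,0.177,-0.1],"dr":[0,0,-0.704]},{"linear":[0.74,0.177,-0.085],"dr":[0,0,-0.704]},{"linear":[0.74,0.177,-0.085],"dr":[0,0,-0.704]}]' 1
python3 g.py .5115,.24,.048,87; python3 - <<'E'
from h import *
for n in("top","scene","wrist"):
    s=imaging.snapshot(n); save(s,n+"2.png"); np.save(n+"2.npy",s,allow_pickle=True)
    if n!="wrist":
        P=cloud(s); z=P[...,2]; t=np.radians(2.45); ex=np.array([np.cos(t),np.sin(t)]); ey=np.array([-ex[1],ex[0]]); O=np.array([.6233,-.1985])
        a=(P[...,:2]-O)@ex; b=(P[...,:2]-O)@ey
        m=(z>.07)&(z<.095)&(a<-.19)&(a>-.26)&(abs(b)<.06); pr(n,"bar",np.percentile(a[m],[3,50,97]))
        m=(z>.096)&(z<.107)&(a<-.02)&(a>-.2)&(abs(b)<.1); pr("panel top",m.sum(),np.percentile(a[m],[3,50,97]))
        m=(z>.01)&(z<.025)&(a<-.01)&(a>-.2)&(abs(b)<.08); pr("floor",m.sum(),np.percentile(a[m],[1,99]),np.median(z[m]))
E
```

```text
time_s: 7.02
eef_pos: [0.5117, 0.2387, 0.1303]
eef_rot: [-0.001, 0.027, 1.0, -0.001]
force: [-0.3, -0.4, 0.8]
width: 0.0854
grasp_force: 0.0
.5115,.24,.048,87 lin [0.0004, 0.0023, 0.1372] dr [-0.0009, -0.0006, -0.0008]
top bar [-0.2015 -0.1958 -0.1911]
panel top 432 [-0.1608 -0.1537 -0.1467]
floor 2506 [-0.1397 -0.011 ] 0.01799937460227652
scene bar [-0.2002 -0.1939 -0.1905]
panel top 480 [-0.1608 -0.1527 -0.1457]
floor 2712 [-0.1419 -0.025 ] 0.016209323602375147
```

View pics/wrist2.png

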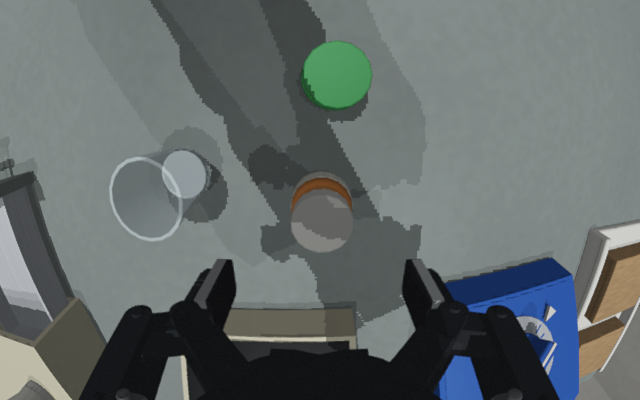

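The wrist view shows the jar cap at (322,222), midway between the open fingers (225 and 415), with beaker and green decoy clear. The drawer is open 161 mm; I descend, grip and lift.

```bash
python3 -m creep '[{"linear":[0,0.002,0.04],"dr":[0,0,0]},{"linear":[0,0.002,0.08],"dr":[0,0,0]},{"linear":[0,0.002,0.115],"dr":[0,0,0]},{"linear":[0,0.002,0.137],"dr":[0,0,0]},{"linear":[0,0.002,0.137],"dr":[0,0,0]}]' && python3 -m creep '[{"linear":[0,0,0],"dr":[0,0,0]},{"linear":[0,0,0],"dr":[0,0,0]},{"linear":[0,0,0],"dr":[0,0,0]},{"linear":[0,0,0],"dr":[0,0,0]},{"linear":[0,0,0],"dr":[0,0,0]}]' -1 30
python3 -m creep '[{"linear":[0,0,-0.02],"dr":[0,0,0]},{"linear":[0,0,-0.06],"dr":[0,0,0]},{"linear":[0,0,-0.12],"dr":[0,0,0]},{"linear":[0,0,-0.18],"dr":[0,0,0]},{"linear":[0,0,-0.22],"dr":[0,0,0]},{"linear":[0,0,-0.22],"dr":[0,0,0]}]'
python3 g.py .47,.1,.18,87 .48,-.05,.18,87 .538,-.202,.18,87
```

```text
time_s: 7.8
eef_pos: [0.512, 0.2411, 0.0487]
eef_rot: [-0.0, 0.026, 1.0, -0.0]
force: [-0.1, -0.8, 0.6]
width: 0.0855
grasp_force: 0.0
time_s: 8.43
eef_pos: [0.5125, 0.2416, 0.0499]
eef_rot: [0.001, 0.026, 1.0, 0.0]
force: [-0.7, -1.3, 6.1]
width: 0.0436
grasp_force: 27.9
time_s: 9.18
eef_pos: [0.5132, 0.2422, 0.1831]
eef_rot: [0.002, 0.026, 1.0, 0.001]
force: [0.2, -0.0, -0.2]
width: 0.0431
grasp_force: 27.6
.47,.1,.18,87 lin [0.0595, -0.2405, 0.0042] dr [0.0014, 0.002, 0.0]
.48,-.05,.18,87 lin [0.0297, -0.4893, 0.0036] dr [0.0014, 0.002, 0.0]
.538,-.202,.18,87 lin [-0.08, -0.7372, 0.0033] dr [0.0014, 0.002, 0.0]
```

```bash
python3 -m creep '[{"linear":[0.005,-0.02,0],"dr":[0,0,0]},{"linear":[0.015,-0.06,0],"dr":[0,0.001,0]},{"linear":[0.028,-0.11,0],"dr":[0,0.001,0]},{"linear":[0.04,-0.16,0],"dr":[0,0.002,0]},{"linear":[0.05,-0.21,0],"dr":[0.001,0.002,0]},{"linear":[0.055,-0.26,0],"dr":[0.001,0.002,0]},{"linear":[0.055,-0.31,0],"dr":[0.001,0.002,0]},{"linear":[0.05,-0.36,0],"dr":[0.001,0.002,0]},{"linear":[0.045,-0.41,0],"dr":[0.001,0.002,0]},{"linear":[0.035,-0.46,0],"dr":[0.001,0.002,0]},{"linear":[0.02,-0.51,0],"dr":[0.001,0.002,0]},{"linear":[0,-0.56,0],"dr":[0.001,0.002,0]},{"linear":[-0.02,-0.61,0],"dr":[0.001,0.002,0]},{"linear":[-0.045,-0.66,0],"dr":[0.001,0.002,0]},{"linear":[-0.065,-0.7,0],"dr":[0.001,0.002,0]},{"linear":[-0.075,-0.725,0],"dr":[0.001,0.002,0]},{"linear":[-0.08,-0.737,0],"dr":[0.001,0.002,0]},{"linear":[-0.08,-0.737,0],"dr":[0.001,0.002,0]}]'
python3 g.py .538,-.202,.08,87 .538,-.202,.068,87; python3 - <<'E'
from h import *
s=imaging.snapshot("scene"); save(s,"scene3.png")
cv2.imwrite("pics/scene3c.png",cv2.resize(s["image"][180:330,150:350,::-1],None,fx=3,fy=3))
E
```

```text
time_s: 11.42
eef_pos: [0.5362, -0.2025, 0.1803]
eef_rot: [-0.003, 0.026, 1.0, -0.001]
force: [-0.7, 0.4, -1.3]
width: 0.0434
grasp_force: 27.7
.538,-.202,.08,87 lin [-0.0038, 0.0012, 0.1672] dr [-0.0007, -0.0025, -0.0002]
.538,-.202,.068,87 lin [-0.0039, 0.0012, 0.1872] dr [-0.0007, -0.0025, -0.0002]
```

View pics/scene3c.png

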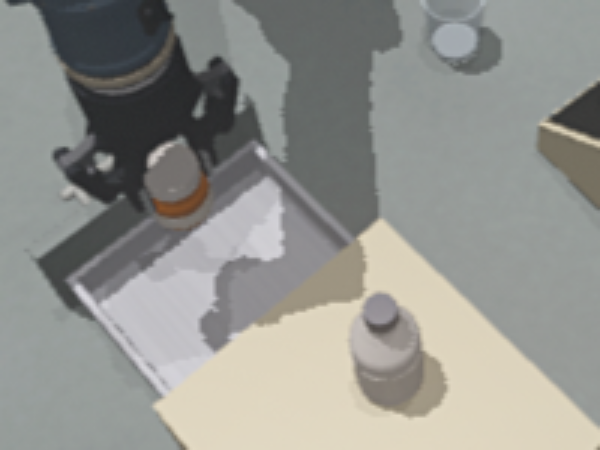

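The crop shows the jar held upright over the open drawer at crop (178,185), and the drawer interior is clear. I lower it.

```bash
python3 -m creep '[{"linear":[-0.004,0.001,0.03],"dr":[0,-0.002,0]},{"linear":[-0.004,0.001,0.065],"dr":[0,-0.002,0]},{"linear":[-0.004,0.001,0.1],"dr":[0,-0.002,0]},{"linear":[-0.004,0.001,0.135],"dr":[0,-0.002,0]},{"linear":[-0.004,0.001,0.16],"dr":[0,-0.002,0]},{"linear":[-0.004,0.001,0.175],"dr":[0,-0.002,0]},{"linear":[-0.004,0.001,0.182],"dr":[0,-0.002,0]},{"linear":[-0.004,0.001,0.182],"dr":[0,-0.002,0]}]'
python3 -m creep '[{"linear":[0,0,0.003],"dr":[0,0,0]},{"linear":[0,0,0.006],"dr":[0,0,0]},{"linear":[0,0,0.008],"dr":[0,0,0]},{"linear":[0,0,0.008],"dr":[0,0,0]}]'
```

```text
time_s: 12.48
eef_pos: [0.539, -0.2022, 0.0716]
eef_rot: [0.0, 0.026, 1.0, -0.001]
force: [0.1, -0.3, -0.8]
width: 0.0434
grasp_force: 27.7
time_s: 12.98
eef_pos: [0.5391, -0.2022, 0.067]
eef_rot: [0.0, 0.026, 1.0, -0.001]
force: [-0.4, 0.4, 2.0]
width: 0.0434
grasp_force: 28.5
```

```bash
python3 -m creep '[{"linear":[0,0,0.001],"dr":[0,0,0]},{"linear":[0,0,0.001],"dr":[0,0,0]},{"linear":[0,0,0.001],"dr":[0,0,0]},{"linear":[0,0,0.001],"dr":[0,0,0]}]' 1
python3 -m creep '[{"linear":[0,0,-0.04],"dr":[0,0,0]},{"linear":[0,0,-0.09],"dr":[0,0,0]},{"linear":[0,0,-0.16],"dr":[0,0,0]},{"linear":[0,0,-0.18],"dr":[0,0,0]}]'
python3 g.py .428,-.207,.16,2.45 .425,-.207,.16,2.45 .427,-.207,.079,2.45; python3 - <<'E'
from h import *
s=imaging.snapshot("wrist"); save(s,"w4.png")
E
```

```text
time_s: 13.48
eef_pos: [0.5388, -0.2022, 0.066]
eef_rot: [-0.0, 0.026, 1.0, -0.001]
force: [0.1, 0.6, 0.4]
width: 0.0854
grasp_force: 0.0
time_s: 13.98
eef_pos: [0.5401, -0.2026, 0.1767]
eef_rot: [0.002, 0.026, 1.0, -0.002]
force: [0.6, 0.7, -0.2]
width: 0.0855
grasp_force: 0.0
.428,-.207,.16,2.45 lin [0.1863, -0.017, 0.027] dr [0.0005, 0.0029, 0.7045]
.425,-.207,.16,2.45 lin [0.1913, -0.0173, 0.027] dr [0.0005, 0.0029, 0.7045]
.427,-.207,.079,2.45 lin [0.1886, -0.0167, 0.162] dr [0.0005, 0.0029, 0.7045]
```

View pics/w4.png

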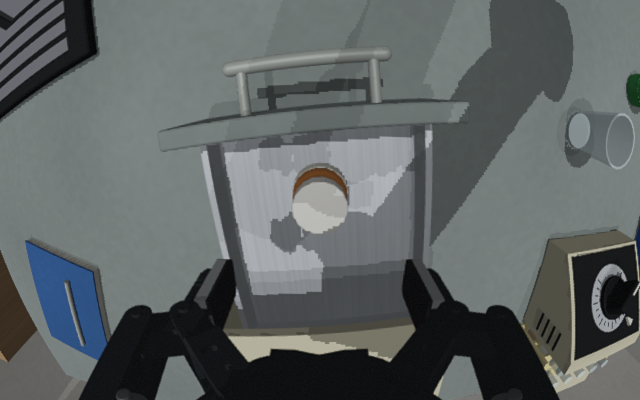

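The wrist view shows the jar standing upright on the drawer floor at (320,205), released, with the bar at v≈62. I go back to the bar, grip it and push slowly.

```bash
python3 -m creep '[{"linear":[0.02,0,0],"dr":[0,0,0.08]},{"linear":[0.05,-0.005,0],"dr":[0,0,0.16]},{"linear":[0.08,-0.01,0],"dr":[0,0,0.24]},{"linear":[0.11,-0.01,0],"dr":[0,0,0.32]},{"linear":[0.14,-0.015,0],"dr":[0,0,0.4]},{"linear":[0.17,-0.017,0.01],"dr":[0,0.001,0.48]},{"linear":[0.187,-0.017,0.02],"dr":[0,0.002,0.56]},{"linear":[0.187,-0.017,0.027],"dr":[0,0.003,0.64]},{"linear":[0.187,-0.017,0.027],"dr":[0,0.003,0.705]},{"linear":[0.187,-0.017,0.027],"dr":[0,0.003,0.705]},{"linear":[0.187,-0.017,0.027],"dr":[0,0.003,0.705]}]' -0.3
python3 g.py .4275,-.207,.079,2.45
```

```text
time_s: 15.4
eef_pos: [0.4259, -0.2062, 0.1574]
eef_rot: [-0.003, 0.691, 0.722, -0.001]
force: [0.4, -0.5, 0.1]
width: 0.0297
grasp_force: 0.0
.4275,-.207,.079,2.45 lin [-0.0018, 0.0032, 0.1306] dr [-0.0025, -0.0012, 0.0005]
```

```bash
python3 -m creep '[{"linear":[-0.002,0.003,0.04],"dr":[-0.002,-0.001,0]},{"linear":[-0.002,0.003,0.09],"dr":[-0.002,-0.001,0]},{"linear":[-0.002,0.003,0.13],"dr":[-0.002,-0.001,0]},{"linear":[-0.002,0.003,0.13],"dr":[-0.002,-0.001,0]}]' && python3 -m creep '[{"linear":[0,0,0],"dr":[0,0,0]},{"linear":[0,0,0],"dr":[0,0,0]},{"linear":[0,0,0],"dr":[0,0,0]},{"linear":[0,0,0],"dr":[0,0,0]}]' -1 40
python3 g.py .5883,-.2,.079,2.45
```

```text
time_s: 15.9
eef_pos: [0.4302, -0.2074, 0.0806]
eef_rot: [0.001, 0.691, 0.723, 0.001]
force: [0.4, 0.2, 1.0]
width: 0.0298
grasp_force: 0.4
time_s: 16.4
eef_pos: [0.4281, -0.2075, 0.0801]
eef_rot: [0.0, 0.692, 0.722, 0.0]
force: [2.5, 0.6, 4.1]
width: 0.0093
grasp_force: 39.0
.5883,-.2,.079,2.45 lin [0.0012, 0.2673, 0.002] dr [0.0004, 0.0001, -0.0003]
```

```bash
python3 -m creep '[{"linear":[0,0.004,0],"dr":[0,0,0]},{"linear":[0,0.012,0],"dr":[0,0,0]},{"linear":[0,0.024,0],"dr":[0,0,0]},{"linear":[0,0.04,0],"dr":[0,0,0]},{"linear":[0,0.056,0],"dr":[0,0,0]},{"linear":[0,0.072,0],"dr":[0,0,0]},{"linear":[0,0.088,0],"dr":[0,0,0]},{"linear":[0,0.104,0],"dr":[0,0,0]},{"linear":[0,0.12,0],"dr":[0,0,0]},{"linear":[0,0.136,0],"dr":[0,0,0]},{"linear":[0,0.152,0],"dr":[0,0,0]},{"linear":[0,0.168,0],"dr":[0,0,0]},{"linear":[0,0.184,0],"dr":[0,0,0]},{"linear":[0,0.2,0],"dr":[0,0,0]},{"linear":[0,0.216,0],"dr":[0,0,0]},{"linear":[0,0.23,0],"dr":[0,0,0]},{"linear":[0,0.242,0],"dr":[0,0,0]},{"linear":[0,0.252,0],"dr":[0,0,0]},{"linear":[0,0.258,0],"dr":[0,0,0]},{"linear":[0,0.262,0],"dr":[0,0,0]}]'
python3 -m creep '[{"linear":[0,0.004,0],"dr":[0,0,0]},{"linear":[0,0.008,0],"dr":[0,0,0]},{"linear":[0,0.01,0],"dr":[0,0,0]},{"linear":[0,0.01,0],"dr":[0,0,0]}]'
```

```text
time_s: 18.9
eef_pos: [0.5843, -0.2011, 0.0801]
eef_rot: [-0.0, 0.692, 0.722, -0.0]
force: [-1.0, -0.0, 6.4]
width: 0.0094
grasp_force: 39.2
time_s: 19.4
eef_pos: [0.5904, -0.2008, 0.0801]
eef_rot: [-0.0, 0.692, 0.722, -0.0]
force: [-0.6, -0.5, 5.1]
width: 0.0095
grasp_force: 39.2
```

```bash
python3 -m creep '[{"linear":[0,0.002,0],"dr":[0,0,0]},{"linear":[0,0.004,0],"dr":[0,0,0]},{"linear":[0,0.004,0],"dr":[0,0,0]}]'
python3 -m creep '[{"linear":[0,0.002,0],"dr":[0,0,0]},{"linear":[0,0.004,0],"dr":[0,0,0]},{"linear":[0,0.004,0],"dr":[0,0,0]}]'
```

```text
time_s: 19.77
eef_pos: [0.5906, -0.2008, 0.08]
eef_rot: [-0.002, 0.692, 0.721, -0.001]
force: [-6.0, 0.6, 9.7]
width: 0.0095
grasp_force: 39.6
time_s: 20.15
eef_pos: [0.5907, -0.2008, 0.08]
eef_rot: [-0.005, 0.693, 0.721, -0.002]
force: [-11.8, 1.7, 15.2]
width: 0.0096
grasp_force: 40.2
```

```bash
python3 -m creep '[{"linear":[0,-0.005,0.001],"dr":[0,0,0]},{"linear":[0,-0.008,0.001],"dr":[0,0,0]}]' && python3 -m creep '[{"linear":[0,0,0],"dr":[0,0,0]},{"linear":[0,0,0],"dr":[0,0,0]},{"linear":[0,0,0],"dr":[0,0,0]}]' -0.3 && python3 -m creep '[{"linear":[0,0,-0.05],"dr":[0,0,0]},{"linear":[0,0,-0.12],"dr":[0,0,0]},{"linear":[0,0,-0.2],"dr":[0,0,0]},{"linear":[0,0,-0.24],"dr":[0,0,0]},{"linear":[0,0,-0.24],"dr":[0,0,0]}]'
cat > d.py <<'E'
# python3 d.py dist,phi ... : tool along panel normal, TCP dist above panel middle, tool y at clock angle phi (deg from 12, clockwise)
import sys
from h import *
n=np.array([-.5735,.0102,.8191]); n/=np.linalg.norm(n)
try: mid=np.load("mid.npy")
except Exception: mid=np.array([.6835,.180,.085])
left=np.cross([0,0,1.],-np.array([n[0],n[1],0])); left=left/np.linalg.norm(left); up=np.cross(left,n)
if __name__=="__main__":
  st=bot.sense(); p0=np.array(st["eef_pos"]); R0=rot(st["eef_rot"])
  for a in sys.argv[1:]:
    d,f=map(float,a.split(",")); f=np.radians(f); y=np.cos(f)*up-np.sin(f)*left
    Rt=R.from_matrix(np.stack([np.cross(y,-n),y,-n],1))
    pr(a,"up",up,"left",left,"lin",np.round(R0.inv().apply(mid+d*n-p0)/.6,4).tolist(),"dr",np.round(np.degrees((R0.inv()*Rt).as_rotvec())/120,4).tolist())
E
python3 d.py .186,305
python3 - <<'E'
from h import *
t=np.radians(2.45); ex=np.array([np.cos(t),np.sin(t)]); ey=np.array([-ex[1],ex[0]]); O=np.array([.6233,-.1985])
for n in("top","scene"):
    s=imaging.snapshot(n); P=cloud(s); z=P[...,2]; a=(P[...,:2]-O)@ex; b=(P[...,:2]-O)@ey
    m=(z>.06)&(z<.095)&(a<-.02)&(a>-.2)&(abs(b)<.1); pr(n,"bar",m.sum(),np.percentile(a[m],[3,25,50,75,97]))
E
```

```text
time_s: 20.4
eef_pos: [0.5905, -0.2008, 0.0801]
eef_rot: [-0.0, 0.692, 0.722, 0.0]
force: [1.9, 0.4, 6.6]
width: 0.0094
grasp_force: 39.4
time_s: 20.78
eef_pos: [0.5858, -0.2007, 0.0787]
eef_rot: [-0.005, 0.693, 0.721, -0.002]
force: [-12.3, 1.8, 12.0]
width: 0.0297
grasp_force: 7.9
time_s: 21.4
eef_pos: [0.5912, -0.2008, 0.2245]
eef_rot: [0.001, 0.692, 0.722, 0.001]
force: [-0.4, -0.3, 0.2]
width: 0.0297
grasp_force: 0.0
.186,305 up [ 0.819  -0.0146  0.5736] left [ 0.0178  0.9998 -0.    ] lin [0.6383, 0.0028, -0.0217] dr [-0.2622, -0.1464, -0.416]
top bar 179 [-0.0393 -0.0366 -0.0336 -0.0305 -0.023 ]
scene bar 254 [-0.0383 -0.0349 -0.032  -0.0298 -0.0226]
```

```bash
python3 -m creep '[{"linear":[0.09,0,-0.02],"dr":[0,0,0]},{"linear":[0.18,0,-0.02],"dr":[-0.03,-0.015,-0.04]},{"linear":[0.27,0,-0.02],"dr":[-0.07,-0.04,-0.11]},{"linear":[0.36,0,-0.02],"dr":[-0.11,-0.06,-0.18]},{"linear":[0.45,0,-0.02],"dr":[-0.15,-0.085,-0.25]},{"linear":[0.54,0,-0.02],"dr":[-0.2,-0.11,-0.32]},{"linear":[0.62,0,-0.02],"dr":[-0.24,-0.13,-0.38]},{"linear":[0.638,0.003,-0.022],"dr":[-0.262,-0.146,-0.416]},{"linear":[0.638,0.003,-0.022],"dr":[-0.262,-0.146,-0.416]},{"linear":[0.638,0.003,-0.022],"dr":[-0.262,-0.146,-0.416]}]' 0.2
python3 - <<'E'
from h import *
st=bot.sense(); pr(st["joints"])
s=imaging.snapshot("wrist"); save(s,"w5.png"); np.save("wrist5.npy",s,allow_pickle=True); pr(s["K"],s["origin"],s["orientation"])
E
```

```text
time_s: 22.75
eef_pos: [0.5765, 0.1809, 0.2359]
eef_rot: [0.286, 0.296, 0.907, 0.087]
force: [-0.6, -0.2, 0.1]
width: 0.0511
grasp_force: 0.0
[-1.1034  0.2157  0.6864  2.1435  0.4453  0.3146  0.0844]
[[309.7069   0.     318.7069]
 [  0.     309.7069 200.1059]
 [  0.       0.       1.    ]] [0.4536 0.232  0.2963] [0.2787 0.8162 0.3825 0.3314]
```

View pics/w5.png

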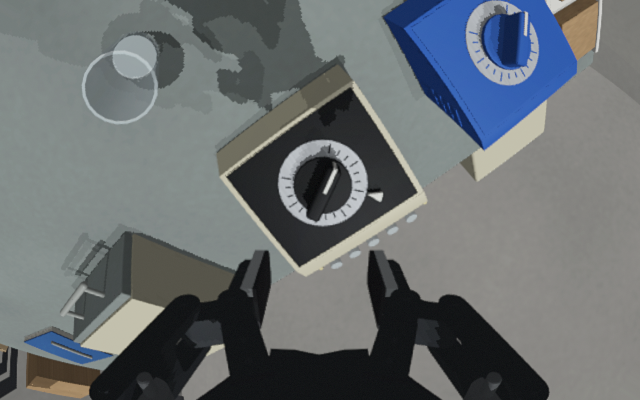

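The wrist view shows the dial disc centred at about (323,183), the tab at (375,196), and the bar from (312,220) to (335,163) with the white line at its upper end. Next I cast these onto the panel planes.

```bash
cat > dial.py <<'E'
import sys
from h import *
import d as D
def rays(s,uv):
    K=s["K"]; q=(uv-np.array([K[0][2],K[1][2]]))/K[0][0]; r=np.linalg.norm(q,axis=1)+1e-12
    return np.stack([q[:,0]/r*np.sin(r),q[:,1]/r*np.sin(r),np.cos(r)],-1)@camR(s).T
def onplane(s,uv,h,c):
    r=rays(s,np.asarray(uv,float)); o=np.array(s["origin"]); return o+r*(((c+h*D.n-o)@D.n)/(r@D.n))[:,None]
def ang(X,c): return np.degrees(np.arctan2(-(X-c)@D.left,(X-c)@D.up))%360
def run(s,roi):
    u0,v0,u1,v1=roi; im=s["image"].astype(int); mn=im.min(-1); m=np.zeros(mn.shape,np.uint8); m[v0:v1,u0:u1]=(mn[v0:v1,u0:u1]>125)
    N,L,st,_=cv2.connectedComponentsWithStats(m,connectivity=4); c=D.mid.copy(); out={}
    for i in range(1,N):
        if st[i][4]<6: continue
        v,u=np.nonzero(L==i); uv=np.stack([u,v],-1)
        X0=onplane(s,uv,.002,c); rr=np.linalg.norm(X0-c,axis=1)
        X4=onplane(s,uv,.041,c); X7=onplane(s,uv,.007,c)
        r4=np.linalg.norm(X4-c-.041*D.n,axis=1)
        q=np.stack([(X4-c)@D.up,-(X4-c)@D.left],-1); ev=np.linalg.svd(q-q.mean(0),full_matrices=False)[2][0]; ev*=np.sign(ev@q.mean(0))
        pr("comp",st[i].tolist(),"h2 r",rr.min(),rr.max(),"h7 ang",ang(X7.mean(0,keepdims=True),c),"h41 r",r4.min(),r4.max(),"ang",ang(X4.mean(0,keepdims=True),c),"axis",np.degrees(np.arctan2(ev[1],ev[0]))%360)
        if st[i][4]>500:
            cn=max(cv2.findContours((L==i).astype(np.uint8),cv2.RETR_EXTERNAL,cv2.CHAIN_APPROX_NONE)[0],key=len)[:,0]
            X=onplane(s,cn,.001,c); q=np.stack([(X-c)@D.up,(X-c)@D.left],-1)
            k=np.ones(len(q),bool)
            for _ in range(6):
                A=np.c_[2*q[k],np.ones(k.sum())]; w=np.linalg.lstsq(A,(q[k]**2).sum(1),rcond=None)[0]; r=np.sqrt(w[2]+w[:2]@w[:2]); k=abs(np.linalg.norm(q-w[:2],axis=1)-r)<.0015
            pr("circle",w[:2],r,k.sum(),len(k)); out["mid"]=c+w[0]*D.up+w[1]*D.left
    return out
if __name__=="__main__":
    s=np.load(sys.argv[1],allow_pickle=True).item(); o=run(s,[int(k) for k in sys.argv[2].split(",")]); pr(o)
    if "mid" in o and len(sys.argv)>3: np.save("mid.npy",o["mid"])
E
python3 dial.py wrist5.npy 270,130,390,235 save; python3 dial.py wrist5.npy 270,130,390,235; python3 d.py .036,305
python3 - <<'E'
import numpy as np,cv2
s=np.load("wrist5.npy",allow_pickle=True).item()
cv2.imwrite("pics/w5c.png",cv2.resize(s["image"][130:240,270:400,::-1],None,fx=5,fy=5,interpolation=cv2.INTER_NEAREST))
E
```

```text
comp [270, 130, 16, 12, 63] h2 r 0.06174570871702945 0.06684900974541187 h7 ang [174.4482] h41 r 0.06245655593477475 0.06594797584655544 ang [179.9793] axis 91.48062874337448
comp [380, 130, 10, 15, 84] h2 r 0.07889360993881979 0.08707056666156084 h7 ang [268.2724] h41 r 0.07506213995031319 0.08281386633020553 ang [262.7136] axis 187.83791080120426
comp [278, 140, 90, 86, 2885] h2 r 0.026578966609677814 0.050247881165875107 h7 ang [292.5654] h41 r 0.02034309283140297 0.04829701865156317 ang [233.1835] axis 316.00281464623777
circle [0.0046 0.0006] 0.0454015609434862 247 247
comp [323, 168, 14, 26, 114] h2 r 0.007948556952844774 0.020941428097236214 h7 ang [296.8517] h41 r 0.0032036467027024363 0.026058112325084114 ang [255.529] axis 238.43142475021838
comp [368, 192, 15, 10, 86] h2 r 0.052514573323656256 0.06765108744713448 h7 ang [318.7422] h41 r 0.04395157587698085 0.05713685804912595 ang [308.574] axis 319.20406405943794
comp [353, 211, 37, 24, 448] h2 r 0.06924866452583676 0.09699899805232075 h7 ang [343.4901] h41 r 0.05177125500588389 0.07841210414555914 ang [336.7794] axis 279.
[... 629 characters left out ...]
omp [323, 168, 14, 26, 114] h2 r 0.0041153618844810645 0.021057031378881187 h7 ang [270.8393] h41 r 0.0031756544236168334 0.027707710323644715 ang [238.253] axis 238.4314247502184
comp [368, 192, 15, 10, 86] h2 r 0.04862684865110758 0.063745999330986 h7 ang [316.1067] h41 r 0.04080331234428266 0.05388354786974603 ang [304.7765] axis 319.20406405943794
comp [353, 211, 37, 24, 448] h2 r 0.06463310102141935 0.09244043418029772 h7 ang [342.8964] h41 r 0.04715606991968454 0.07397104312967566 ang [335.5308] axis 279.37639118932816
{'mid': array([0.6873, 0.1805, 0.0876])}
.036,305 up [ 0.819  -0.0146  0.5736] left [ 0.0178  0.9998 -0.    ] lin [-0.006, 0.0081, 0.2484] dr [-0.0015, -0.0012, -0.0014]
```

View pics/w5c.png

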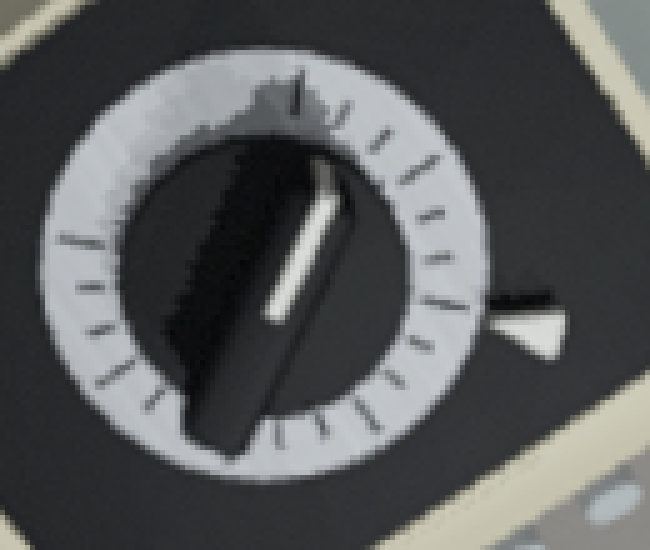

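```bash
python3 - <<'E'
from h import *
import d as D, dial
def prays(s,uv):
    K=s["K"]; return np.c_[(uv[:,0]-K[0][2])/K[0][0],(uv[:,1]-K[1][2])/K[1][1],np.ones(len(uv))]@camR(s).T
dial.rays=prays
s=np.load("top0.npy",allow_pickle=True).item()
dial.run(s,(262,153,306,190))
for n in("top","scene"):
    s=np.load(n+"0.npy",allow_pickle=True).item(); P=cloud(s); im=s["image"].astype(int)
    d=(P-D.mid)@D.n; e=np.linalg.norm(P-D.mid-d[...,None]*D.n,axis=-1)
    m=(e>.05)&(e<.06)&(abs(d)<.01)&(im.max(-1)<80); pr(n,"plane offset from mid",m.sum(),np.median(d[m]))
    m=(d>.03)&(d<.05)&(e<.035); pr("bar top",m.sum(),(P[m]-D.mid).mean(0)@np.stack([D.up,D.left,D.n],1))
E
python3 d.py .08,148.4 .036,328.4; ls mid.npy
```

```text
comp [268, 156, 33, 31, 402] h2 r 0.026957828720280092 0.047461033780518705 h7 ang [22.8882] h41 r 0.016451253578990636 0.06250027393943863 ang [13.921] axis 296.6816279409199
comp [266, 157, 5, 4, 14] h2 r 0.048109523531201834 0.059746762049591055 h7 ang [314.3782] h41 r 0.05927679707163692 0.07021834908519359 ang [327.1695] axis 304.6446055916579
comp [278, 179, 4, 3, 7] h2 r 0.026631127746826154 0.035811177488997877 h7 ang [204.9372] h41 r 0.00657219111769616 0.016708410233775162 ang [228.7709] axis 233.2476398372366
top plane offset from mid 393 0.0004543415335566839
bar top 116 [ 0.0006 -0.0007  0.0392]
scene plane offset from mid 199 -0.0005902183616954738
bar top 86 [ 0.0023 -0.0049  0.0369]
.08,148.4 up [ 0.819  -0.0146  0.5736] left [ 0.0178  0.9998 -0.    ] lin [-0.0058, 0.0079, 0.1751] dr [0.0013, -0.0024, -1.3064]
.036,328.4 up [ 0.819  -0.0146  0.5736] left [ 0.0178  0.9998 -0.    ] lin [-0.006, 0.0081, 0.2484] dr [-0.0017, -0.0009, 0.1936]
mid.npy
```

```bash
python3 -m creep '[{"linear":[-0.003,0.004,0.05],"dr":[0,0,0.07]},{"linear":[-0.006,0.008,0.1],"dr":[-0.001,-0.001,0.14]},{"linear":[-0.006,0.008,0.14],"dr":[-0.001,-0.001,0.19]},{"linear":[-0.006,0.008,0.14],"dr":[-0.001,-0.001,0.193]},{"linear":[-0.006,0.008,0.14],"dr":[-0.001,-0.001,0.193]}]'
python3 d.py .037,328.4; python3 - <<'E'
from h import *
pr(bot.sense()["joints"])
E
```

```text
time_s: 23.42
eef_pos: [0.63, 0.1808, 0.1704]
eef_rot: [0.264, 0.473, 0.829, 0.143]
force: [-0.6, 0.2, -0.2]
width: 0.0511
grasp_force: 0.0
.037,328.4 up [ 0.819  -0.0146  0.5736] left [ 0.0178  0.9998 -0.    ] lin [0.0015, 0.0, 0.1061] dr [-0.0008, 0.0004, 0.0005]
[-0.7187  0.3697  0.3196  2.084   0.7795  0.214  -0.6427]
```

```bash
python3 -m creep '[{"linear":[0.001,0,0.03],"dr":[0,0,0]},{"linear":[0.001,0,0.06],"dr":[0,0,0]},{"linear":[0.001,0,0.09],"dr":[0,0,0]},{"linear":[0.001,0,0.105],"dr":[0,0,0]},{"linear":[0.001,0,0.105],"dr":[0,0,0]}]'
python3 d.py .037,328.4; python3 - <<'E'
from h import *
pr(bot.sense()["joints"])
E
```

```text
time_s: 24.05
eef_pos: [0.6654, 0.1819, 0.1189]
eef_rot: [0.264, 0.472, 0.829, 0.144]
force: [0.1, 0.7, 0.3]
width: 0.0509
grasp_force: 0.0
.037,328.4 up [ 0.819  -0.0146  0.5736] left [ 0.0178  0.9998 -0.    ] lin [-0.0015, -0.0009, 0.0019] dr [-0.0004, 0.0002, 0.0015]
[-0.5126  0.4853  0.1039  2.0304  1.2487  0.2169 -1.0802]
```

```bash
python3 -m creep '[{"linear":[-0.001,-0.001,0.002],"dr":[0,0,0]},{"linear":[-0.001,-0.001,0.002],"dr":[0,0,0]},{"linear":[-0.001,-0.001,0.002],"dr":[0,0,0]},{"linear":[-0.001,-0.001,0.002],"dr":[0,0,0]},{"linear":[-0.001,-0.001,0.002],"dr":[0,0,0]}]' -1 30
python3 -m creep '[{"linear":[0,0,0],"dr":[0,0,0.03]},{"linear":[0,0,0],"dr":[0,0,0.06]},{"linear":[0,0,0],"dr":[0,0,0.09]},{"linear":[0,0,0],"dr":[0,0,0.12]},{"linear":[0,0,0],"dr":[0,0,0.15]},{"linear":[0,0,0],"dr":[0,0,0.18]},{"linear":[0,0,0],"dr":[0,0,0.21]},{"linear":[0,0,0],"dr":[0,0,0.24]},{"linear":[0,0,0],"dr":[0,0,0.24]}]'
python3 d.py .037,46.2; python3 - <<'E'
from h import *
pr(bot.sense()["joints"])
E
```

```text
time_s: 24.68
eef_pos: [0.6644, 0.1811, 0.1177]
eef_rot: [0.264, 0.472, 0.829, 0.143]
force: [-5.3, -1.7, 2.4]
width: 0.0134
grasp_force: 31.5
time_s: 25.8
eef_pos: [0.6647, 0.1812, 0.118]
eef_rot: [0.22, 0.663, 0.686, 0.204]
force: [-5.7, -1.8, 3.7]
width: 0.0135
grasp_force: 31.6
.037,46.2 up [ 0.819  -0.0146  0.5736] left [ 0.0178  0.9998 -0.    ] lin [-0.0005, 0.0018, 0.0013] dr [-0.0002, 0.0006, 0.4101]
[-0.5097  0.4857  0.101   2.0326  1.2605  0.2172 -1.5933]
```

```bash
python3 -m creep '[{"linear":[0,0,0],"dr":[0,0,0.03]},{"linear":[0,0,0],"dr":[0,0,0.06]},{"linear":[0,0,0],"dr":[0,0,0.09]},{"linear":[0,0,0],"dr":[0,0,0.12]},{"linear":[0,0,0],"dr":[0,0,0.15]},{"linear":[0,0,0],"dr":[0,0,0.18]},{"linear":[0,0,0],"dr":[0,0,0.21]},{"linear":[0,0,0],"dr":[0,0,0.24]},{"linear":[0,0,0],"dr":[0,0,0.27]},{"linear":[0,0,0],"dr":[0,0,0.3]},{"linear":[0,0,0],"dr":[0,0,0.33]},{"linear":[0,0,0],"dr":[0,0,0.36]},{"linear":[0,0,0],"dr":[0,0,0.39]},{"linear":[0,0,0],"dr":[0,0,0.41]},{"linear":[0,0,0],"dr":[0,0,0.41]}]'
python3 d.py .037,46.2
python3 -m creep '[{"linear":[0,0,0],"dr":[0,0,0]},{"linear":[0,0,0],"dr":[0,0,0]},{"linear":[0,0,0],"dr":[0,0,0]}]' 0.2
python3 -m creep '[{"linear":[0,0,-0.05],"dr":[0,0,0]},{"linear":[0,0,-0.1],"dr":[0,0,0]},{"linear":[0,0,-0.15],"dr":[0,0,0]},{"linear":[0,0,-0.2],"dr":[0,0,0]},{"linear":[0,0,-0.2],"dr":[0,0,0]}]'
python3 - <<'E'
from h import *
pr(bot.sense()["joints"])
s=imaging.snapshot("wrist"); save(s,"w6.png"); np.save("wrist6.npy",s,allow_pickle=True)
E
```

```text
time_s: 27.68
eef_pos: [0.6653, 0.1808, 0.1184]
eef_rot: [0.115, 0.888, 0.348, 0.278]
force: [-4.9, -1.4, 3.9]
width: 0.0133
grasp_force: 31.6
.037,46.2 up [ 0.819  -0.0146  0.5736] left [ 0.0178  0.9998 -0.    ] lin [0.0005, 0.0003, 0.0013] dr [0.0006, 0.0005, 0.0]
time_s: 28.05
eef_pos: [0.6658, 0.1825, 0.1181]
eef_rot: [0.114, 0.888, 0.348, 0.278]
force: [0.1, -0.3, -0.3]
width: 0.0514
grasp_force: 0.0
time_s: 28.68
eef_pos: [0.5969, 0.184, 0.2186]
eef_rot: [0.114, 0.887, 0.348, 0.28]
force: [0.7, -0.2, -0.5]
width: 0.0512
grasp_force: 0.0
[-0.4001  0.2489 -0.1101  2.0906  0.9188  0.3978 -2.1123]
```

View pics/w6.png

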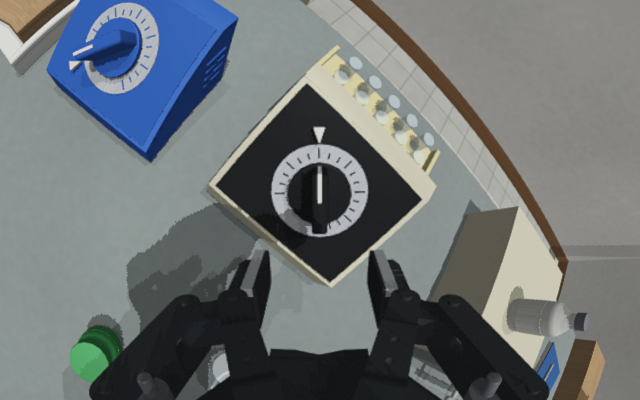

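The dial's white line (319,165–205) now points at the tab at (319,133). Next I measure the remaining error.

```bash
python3 dial.py wrist6.npy 265,120,375,245 | grep -v "h2 r 0.0[6789]"
python3 - <<'E'
from h import *
import d as D, dial
s=np.load("wrist6.npy",allow_pickle=True).item(); im=s["image"].astype(int)
m=im[120:145,305:335].min(-1)>125; v,u=np.nonzero(m); 
for r in range(v.min(),v.max()+1): print(r+120, (u[v==r]+305).min(),(u[v==r]+305).max())
t=dial.onplane(s,[[(u[v==v.max()]+305).mean(),v.max()+120]],.006,D.mid); pr("tip",dial.ang(t,D.mid),np.linalg.norm(t-D.mid))
E
```

```text
comp [314, 127, 11, 16, 111] h2 r 0.04812920936192098 0.0619373935913161 h7 ang [316.3456] h41 r 0.053514469617712085 0.06536240366846423 ang [316.323] axis 316.25608197926715
comp [272, 144, 96, 93, 3104] h2 r 0.029249804460344694 0.04664501226233261 h7 ang [332.7208] h41 r 0.016768379540855072 0.05197255808610605 ang [324.4757] axis 252.02938564013107
circle [-0.0053 -0.0014] 0.03489669293171699 83 446
comp [317, 167, 5, 37, 159] h2 r 0.002022711381981858 0.025011987713558937 h7 ang [318.6387] h41 r 0.0035765450399024776 0.033608191559748986 ang [317.175] axis 315.84509089152095
{'mid': array([0.6829, 0.1792, 0.0846])}
127 314 324
128 314 324
129 314 324
130 314 323
131 314 323
132 315 323
133 315 322
134 315 322
135 316 322
136 316 321
137 317 321
138 317 321
139 318 320
140 318 320
141 318 320
142 319 319Traceback (most recent call last):
  File "<stdin>", line 5, in <module>
    return umr_minimum(a, axis, None, out, keepdims, initial, where)
ValueError: zero-size array to reduction operation minimum which has no identity
```

```bash
python3 - <<'E'
from h import *
t=np.radians(2.45); ex=np.array([np.cos(t),np.sin(t)]); ey=np.array([-ex[1],ex[0]]); O=np.array([.6233,-.1985])
s=imaging.snapshot("top"); P=cloud(s); z=P[...,2]; a=(P[...,:2]-O)@ex; b=(P[...,:2]-O)@ey
m=(z>.06)&(z<.095)&(a<-.02)&(a>-.2)&(abs(b)<.1); pr("bar",np.percentile(a[m],[3,50,97]))
pr(bot.sense()["force"],bot.sense()["joint_velocities"])
pr(order.job_done())
E
```

```text
bar [-0.0392 -0.0339 -0.0236]
[-0.188   0.2529 -0.0253] [-0.0032  0.0245  0.0098  0.0034 -0.0011  0.0026  0.0005]
the job is handed in; nothing more can be done
None
```

I handed the job in at about 29 s: the jar was standing upright in the drawer when I let go, the drawer is pushed shut to its stop, and the dial's line is within about 0.4° of the tab; no verdict came back.

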